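# Receiving check: register a spare part and hold a pen gauge on its test mark

### The arm

A 6-joint arm with a two-finger parallel gripper is mounted at the origin on the work surface. World frame = base frame: x ahead of the robot, y to its left, z up, the work surface at z = 0. Lengths are in mm, angles in rad, forces in N, time in s.
With the tool pointing down it reaches from about 300 to 775 mm from the base axis. Payload 14.6 kg.
Tool frame: the origin (TCP) lies at the very end of the fingers, on their centre line; the grasp point (between the pads) lies 19 mm behind it (grip_point_offset is the distance from the TCP to the grasp point, in mm); z points along the fingers, y is the line along which they close (so a half turn about z gives the same grasp; the last joint's range is limited). The gripper opens to 94 mm and grips with 3 to 60 N. Pads are 16 mm wide; open, the fingers measure 119 mm over their backs; the gripper's body (75 mm by 177 mm) begins 78 mm behind the grasp point.
Start: joints at [-1.357, 0.3, 1.521, -0, 1.321, -0.067], TCP at [152.412, -528.451, 205.446] pointing down, gripper open.
Joint ranges: [-3.03, 3.03], [-0.79, 2.21], [0.23, 2.52], [-1.04, 4.18], [0, 3.07], [-2.55, 2.55]. Speed limits (rad/s): [2.22, 2.22, 2.57, 3.14, 3.14, 3.14].

### API

Orientations are given as [roll, pitch, yaw] about the fixed x, y, z axes, in that order (R = Rz(yaw) Ry(pitch) Rx(roll)).
In Python, from cell import read_state, camera, camera_info, sign_off, grip_point_offset gives the robot as it stands.
- The arm moves only by the shell command python3 -m handwheel 'ROWS' [FORCE]. ROWS is text: rows parted by semicolons, each of 5 numbers parted by spaces: the shift along the world's x, y, z in units of 40 mm (1.0 is 40 mm), then the turn about the world's z in units of 5 degrees (1.0 is 5 degrees), then the closure, from 0 (fully open) to 1 (shut). In form: dx dy dz yaw gripper; .... A call has 1 to 12 rows; each row shifts and turns the commanded pose from where the row before left it; what a row does not reach is not made up. A row lasts 1/12 s, in which the tool goes at most 41.7 mm and 7.16 degrees, less where a joint would pass 70% of its speed; a pose out of reach is approached as far as the arm can. A call is refused whole if a number of a shift passes 1 or a number of a turn 1, either way. A call with a gripper value outside its range is refused whole. The fingers move at their own pace and stop on an object; FORCE is the grip in N (left out, the last holds). Time passes only in rows, so rows that do not move let the fingers close. It gives the time, the measured TCP pose, the force, the opening and the grip force at its end, in the units of the state.
- read_state(): the state, without advancing time (a new reading comes with each control period).
- camera(name): name is "scene" or "side" or "wrist"; returns (picture, depth): 420x560x3 uint8, red, green, blue; 420x560 float32, mm along the optical axis (not along the pixel's ray), 0 where there is no reading.
- camera_info(name): a dict with "intrinsics" (3x3 intrinsics, pixels), "k1" (the pictures are not rectified: a ray, as slopes to the right and down, at radius r is drawn at 1 + k1 r^2 times it, then the intrinsics apply), "world_from_camera" (4x4, takes a point from camera to world coordinates). Camera axes: x right, y down, z forward; pixel columns grow to the right and rows downward; lengths in mm; the calibration is good to about 2 mm. A picture is of the moment at which its call begins: read the wrist's pose just before it. camera_info takes no time and is no camera call; for the wrist camera it gives the pose at the moment of the call.
- sign_off(): hands the job in; it is judged then, once.
The state is a dict: "clock": time; "joints": joint angles; "qd": joint speeds; "effort": joint torques, N m; "eef_pos": TCP position; "eef_rot": TCP orientation; "wrist_force": force on the tool from outside, world axes, zero at the start; "moment": the same for the moment, N m; "finger_gap": finger opening in mm; "finger_force": force on a finger pad.
Only numpy, scipy, OpenCV 4.12 (cv2) and the standard library are available. Lean on these libraries where they do the work, as an engineer would, in place of code of your own. Each camera call takes 0.05 s, during which the arm holds its last target. There are 200 camera calls.

### The job

On the checking plate, slide the aluminium part, without lifting it, squarely up against both its stops (the long rail on the far side and the block on the left, as seen from the robot). Then take the pen gauge out of its stand and hold it upright with its sprung tip pressed lightly on the centre of the engraved ring on the part, the tip about half-way in, with the part still against its stops. Finish while holding the gauge there: do not let go of it; leave the bushings, the bearing ring, the screwdriver and the small plain block where they are.

Things in the scene. Friction and masses are not known exactly. Their poses are not given: they have to be found in the camera images.
- fixture: Fixed dark steel plate, 170 (its x) x 220 (its y) x 12 mm thick, lying on the bench; origin at the centre of its underside. Two steel stops, 22 mm high (2 mm screw heads on top), stand on it: a rail along the far edge (its face looks to -x, at x = +50 mm; it is 130 mm long, from y = -60 to +70 mm) and a block on the left as seen from the robot (its face looks to -y, at y = +70 mm; 20 mm wide, centred at x = +20 mm).
- seat (a point): Point on the fixture (at x = +20, y = +15, z = +24 mm in its frame, same axes) where the centre of the part lies when the part is against both stops.
- part: The spare part: a loose machined aluminium slab, 60 (its x) x 110 (its y) x 24 mm high, about 0.43 kg, lying on the checking plate a few cm short of the stops and a little turned; slides easily on the plate (friction about 0.35, so 1 to 2.5 N moves it). Origin at the centre of its underside; when registered its axes are parallel to the fixture's. Its top bears three dark holes, a grey label patch and one engraved ring.
- part_center (a point): Centre of the part, half-way up (12 mm above its underside); axes of the part.
- mark (a point): Centre of the engraved dark ring (19 mm across, with a centre dot) on the top face of the part, at x = -6, y = +27 mm from the part's centre, 12 mm above it.
- stand: Gauge stand: fixed grey plastic block 75 x 75 x 75 mm with an upright 24 mm through hole in the middle of its top; origin at the centre of its underside. It stands left or right of the checking plate.
- gauge: The pen gauge, loose, 0.18 kg, standing upright in the hole of the stand with its collar resting on the stand's top. Its own z runs up along it. From its origin (lower end of the steel nose) upward: nose 18 mm thick, 40 mm long; collar 38 mm across, from 40 to 46 mm; black round grip 26 mm thick, from 46 to 124 mm (the top end). It must be lifted 65 mm to leave the hole.
- gauge_grip (a point): Centre of the gauge's black grip: on its axis 85 mm above the gauge's origin, 39 mm below its top; the place to grasp it; axes of the gauge.
- gauge_tip (a point): End of the gauge's sprung tip (8 mm thick, round end), on the gauge's axis: 20 mm below the gauge's origin, so 105 mm below the grip's centre, when the tip is fully out; it moves up into the nose when pressed.
- plunger (a joint): How far the sprung tip is pushed in, m: 0 fully out, 0.014 bottomed. Spring of 500 N/m: 0.007 (half-way) takes 3.5 N.
- tray: Black open parts tray 110 x 110 x 40 mm, fixed, holding the bushings; it stands on the side of the checking plate that the gauge stand does not. Bystander; origin at the centre of its underside.
- bush_a: Small brass bushing, 28 mm across, 30 mm high, in the tray. A bystander, not needed; origin at the centre of its underside.
- bush_b: Small brass bushing, 28 mm across, 30 mm high, in the tray. A bystander, not needed; origin at the centre of its underside.
- bearing: Steel ring, 52 mm across, 16 mm high. A bystander, not needed; origin at the centre of its underside.
- driver: Screwdriver lying on the bench, black handle. A bystander, not needed; origin at the centre of its underside.
- offcut: Small plain aluminium block 70 x 40 x 16 mm, without a ring on it. A bystander, not needed; origin at the centre of its underside.
Things that resemble listed ones, but are neither listed nor needed, are in the scene too. Leave any purple or red look-alike of the part alone.

How it is judged (in metres and radians):
On the way:
1. the part is squarely against both stops, the gauge not yet on it (x of part_center in the frame of seat between -0.0025 and 0.0025 m and y of part_center in the frame of seat between -0.0025 and 0.0025 m and angle between the x axis of part_center and the x axis of seat, either way round below 0.04 rad and contact force between gauge and part below 0.1 N), for 0.2 s.
At the end, for the whole second after the job is handed in: Part on the plate against both stops (2.5 mm, 0.04 rad); gauge held by the fingers, clear of its stand, upright within 6 degrees, tip within 6 mm of the ring's centre, pressed in 1.5 to 12.5 mm with 0.8 to 6.3 N; gauge and part still, through the last second (x of part_center in the frame of seat between -0.0025 and 0.0025 m and y of part_center in the frame of seat between -0.0025 and 0.0025 m and angle between the x axis of part_center and the x axis of seat, either way round below 0.04 rad and height (world z) of part_center below 0.027 m and horizontal distance between gauge_tip and mark below 0.006 m and distance between gauge_tip and mark below 0.007 m and angle between gauge_grip's own z axis and vertical below 0.105 rad and height (world z) of gauge_grip above 0.11 m and contact force between gauge and part between 0.8 and 6.3 N and value of joint plunger between 0.0015 and 0.0125 m and contact force between gauge and the fingers above 1 N and contact force between gauge and stand below 0.1 N and linear speed of each of gauge, part below 0.02 m/s); the arm keeps its last pose, push and grip.
It fails at once if the part is lifted more than 15 mm (height (world z) of part_center above 0.039 m).
It fails at once if the gauge is pressed hard on the part (over 18 N) (contact force between gauge and part above 18 N).
It fails at once if a bushing, the bearing ring, the screwdriver or the small block is moved more than 30 mm (distance of any of bush_a, bush_b, bearing, driver, offcut from where it was at the start of the episode above 0.03 m).
It also fails if it takes over 67 s, if anything falls off the work surface, if the arm or the gripper's body presses on something with over 40 N, if the wrist force passes 120 N, or if a joint passes its speed limit or range.

## Working session

There is one attempt and no reset: what is moved stays moved. The work goes in short steps, Python scripts to look and compute and a shell command to move; the robot and the scene stay as the last step left them, time stands still between calls to the robot, and variables do not carry over. Pictures are saved under pics/ and viewed, at most 10 in all, crops included, and the job is handed in when it is done.

```bash
mkdir -p pics
cat > h.py <<'E'
import numpy as np,cv2
from cell import *
def snap(n,f):
    info=camera_info(n); im,d=camera(n)
    cv2.imwrite(f'pics/{f}.png',im[:,:,::-1]); np.savez(f'pics/{f}.npz',im=im,d=d,K=info['intrinsics'],k1=info['k1'],T=info['world_from_camera'])
def load(f): return np.load(f'pics/{f}.npz')
def ray(s,u,v):
    K=s['K'];D=np.array([float(s['k1']),0,0,0])
    p=cv2.undistortPoints(np.array([[[u,v]]],float),np.array(K,float),D)[0,0]
    return np.array([p[0],p[1],1.])
def at_z(s,u,v,z):
    T=s['T'];r=T[:3,:3]@ray(s,u,v);o=T[:3,3]
    return o+r*(z-o[2])/r[2]
def by_depth(s,u,v):
    d=s['d'][int(v)-1:int(v)+2,int(u)-1:int(u)+2];d=np.median(d[d>0])
    return (s['T']@np.append(ray(s,u,v)*d,1))[:3]
def proj(s,P):
    c=np.linalg.inv(s['T'])@np.append(P,1);x=c[:2]/c[2];x=x*(1+float(s['k1'])*(x@x))
    return (s['K']@np.append(x,1))[:2]
E
python3 - <<'E'
from h import *
snap('scene','sc0');snap('side','si0')
import cv2
print(camera_info('scene'),camera_info('side')['world_from_camera'],grip_point_offset)
E
```

```text
{'intrinsics': array([[421.48668146,   0.        , 282.45741025],
       [  0.        , 421.48668146, 205.9711665 ],
       [  0.        ,   0.        ,   1.        ]]), 'k1': 0.017578458957245618, 'world_from_camera': array([[ 6.55465105e-01,  5.99998170e-01, -4.58658580e-01,
         9.22982200e+02],
       [ 7.55224205e-01, -5.19633758e-01,  3.99521161e-01,
        -3.75783651e+02],
       [ 1.37748370e-03, -6.08262241e-01, -7.93734936e-01,
         8.40576995e+02],
       [ 0.00000000e+00,  0.00000000e+00,  0.00000000e+00,
         1.00000000e+00]])} [[-8.21627751e-01 -4.14946951e-01  3.90828437e-01  4.83916791e+01]
 [-5.69857237e-01  6.14529591e-01 -5.45542033e-01  6.45175123e+02]
 [-1.38046360e-02 -6.70948887e-01 -7.41375089e-01  9.75815662e+02]
 [ 0.00000000e+00  0.00000000e+00  0.00000000e+00  1.00000000e+00]] 18.8
```

View pics/sc0.png

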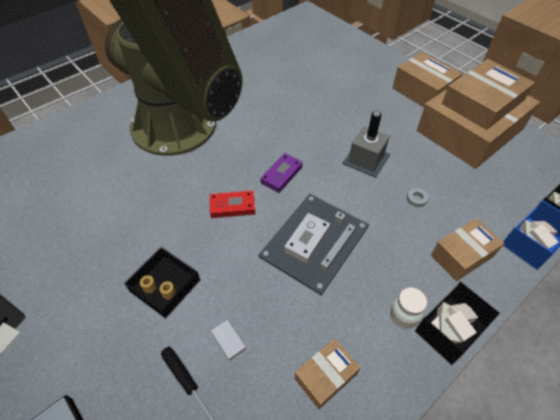

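View pics/si0.png

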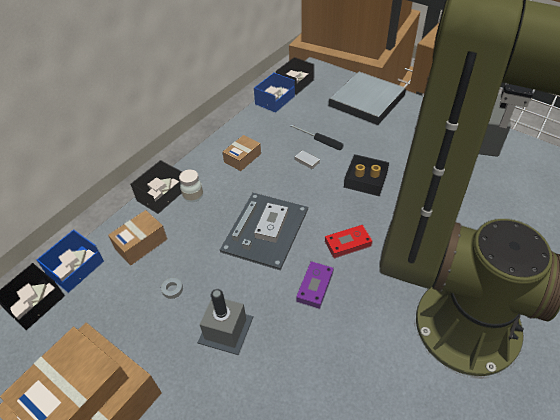

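The scene view shows the checking plate around (315,240). On it is a silver slab at (307,237) with a ring at about (311,225). The long rail is at (338,245), the small block at (340,215), and the gauge in its stand at (374,125).

Candidates for the part are the silver slab on the plate (307,237), the red one (232,204), the purple one (282,171) and the offcut (228,339). The silver slab fits: it is aluminium, lies on the plate and has the ring. I'll confirm in a crop.

Run:
```python
from h import *
a=load('sc0')['im'][185:300,250:380];b=load('si0')['im'][185:275,210:320]
a=cv2.resize(a,None,fx=5,fy=5,interpolation=cv2.INTER_CUBIC)[:,:,::-1]
cv2.imwrite('pics/c1.png',a)
b=cv2.resize(b,None,fx=6,fy=6,interpolation=cv2.INTER_CUBIC)[:,:,::-1]
cv2.imwrite('pics/c2.png',b)
```

```text
(no output)
```

View pics/c1.png

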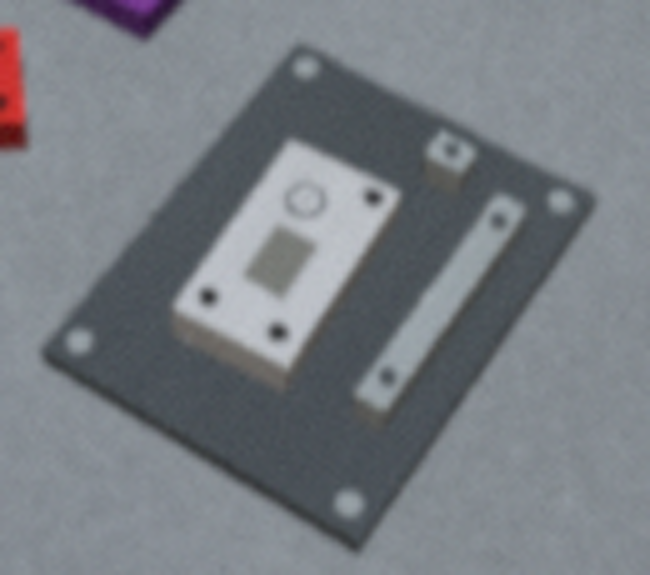

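View pics/c2.png

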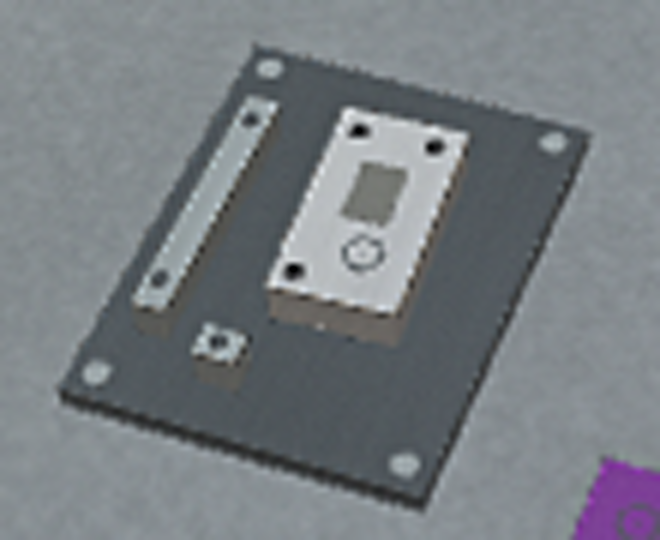

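Both crops confirm it: the silver slab carries the ring (c1 (306,200), c2 (362,252)), three dark holes and the grey label, and the rail and block stand free of it. Next I fit the poses from the corners.

```bash
cat >> h.py <<'E'
def fit(P,Q):  # planar local P -> world Q : x,y,yaw
    P=np.array(P,float);Q=np.array(Q,float)[:,:2];p=P-P.mean(0);q=Q-Q.mean(0)
    a=np.arctan2((p[:,0]*q[:,1]-p[:,1]*q[:,0]).sum(),(p*q).sum());c,s=np.cos(a),np.sin(a)
    t=Q.mean(0)-np.array([[c,-s],[s,c]])@P.mean(0)
    r=(np.array([[c,-s],[s,c]])@P.T).T+t-Q
    return t.round(1),round(float(a),4),r.round(1).tolist()
E
python3 - <<'E'
from h import *
S={'sc0':(250,185,5,dict(pl=[(300,45),(597,200),(360,537),(45,350)],pa=[(290,140),(400,192),(290,370),(177,308)]),(306,200)),
'si0':(210,185,6,dict(pl=[(425,500),(65,390),(258,45),(590,135)],pa=[(397,312),(270,287),(343,107),(468,132)]),(362,252))}
L=dict(pl=[(-85,110),(85,110),(85,-110),(-85,-110)],pa=[(-30,55),(30,55),(30,-55),(-30,-55)])
for n,(x0,y0,f,d,mk) in S.items():
    s=load(n)
    c=lambda p:(x0+(p[0]+.5)/f-.5,y0+(p[1]+.5)/f-.5)
    for k,z in (('pl',12),('pa',36)): print(n,k,fit(L[k],[at_z(s,*c(p),z) for p in d[k]]))
    print('mark',at_z(s,*c(mk),36))
for n,(u0,v0,u1,v1) in {'sc0':(345,100,400,180),'si0':(195,280,255,355)}.items():
    s=load(n);P=[]
    for v in range(v0,v1):
        for u in range(u0,u1):
            if s['d'][v,u]>0:
                p=(s['T']@np.append(ray(s,u,v)*s['d'][v,u],1))[:3];P.append(p)
    P=np.array(P);print(n,'zmax',P[:,2].max())
    for a,b in((155,300),(125,150),(85,105),(68,78)):
        m=P[(P[:,2]>a)&(P[:,2]<b)]
        if len(m): print(a,len(m),m.mean(0).round(1),m.min(0).round(1),m.max(0).round(1))
E
```

```text
sc0 pl (array([567.5,  35.4]), 0.2526, [[-1.7, 1.5], [-0.0, 2.1], [3.0, -2.4], [-1.3, -1.2]])
sc0 pa (array([557.9,  18.9]), 0.3263, [[-0.3, -0.0], [0.9, 1.1], [-0.1, 0.9], [-0.4, -1.9]])
mark [542.45241978  43.24724364  36.        ]
si0 pl (array([561.6,  36.4]), 0.2549, [[-0.6, 0.1], [1.4, 1.6], [-0.5, 0.2], [-0.3, -1.9]])
si0 pa (array([553.6,  19.7]), 0.3347, [[-1.6, 0.4], [1.1, 0.3], [0.3, -0.3], [0.2, -0.4]])
mark [541.18366701  42.77839341  36.        ]
sc0 zmax 163.1989147812858
155 63 [465.5 324.6 159.5] [452.6 314.2 155.2] [476.4 337.5 163.2]
125 77 [469.  319.5 137.5] [454.5 312.8 125.1] [476.4 337.4 149.9]
85 59 [469.1 319.4  95.3] [454.1 312.7  85.1] [477.4 335.  104.9]
68 480 [468.8 320.3  74.6] [416.5 280.8  68.2] [510.3 372.7  78. ]
si0 zmax 166.25040420033565
155 110 [461.8 328.3 159.8] [450.1 315.  155.7] [476.1 339.8 166.3]
125 78 [455.6 333.  138.1] [449.1 316.9 125.4] [469.  341.3 149.7]
85 62 [455.9 333.5  95.1] [450.  316.3  85.1] [472.6 341.6 104.7]
68 768 [455.2 333.1  74.3] [414.8 279.9  68. ] [507.2 375.   78. ]
```

```bash
python3 - <<'E'
from cell import *
s=read_state();print(s)
i=camera_info('wrist');print(i['world_from_camera'].round(3))
E
python3 -m handwheel '0.8 0.6 0 0 0; 1 1 0 0 0; 1 1 0 0 0' 5
```

```text
{'clock': 0.1, 'joints': array([-1.35658314e+00,  3.00392664e-01,  1.52152992e+00,  2.93341243e-06,
        1.32068799e+00, -6.65894806e-02]), 'qd': array([-0.00093475, -0.00063361, -0.00244665, -0.00071285, -0.00152756,
       -0.00103815]), 'effort': array([ 9.02532993e-04, -5.32643509e+01, -3.53285265e+01,  7.09466636e-02,
        2.34449585e-02, -6.24815220e-05]), 'eef_pos': array([ 152.37279934, -528.22513168,  204.95099478]), 'eef_rot': array([-3.14057718e+00, -7.05677310e-05,  2.80801900e-01]), 'wrist_force': array([ 0.4072717 , -0.47942124,  0.02061254]), 'moment': array([0.01995109, 0.03903722, 0.00458826]), 'finger_force': 0.0, 'finger_gap': 94.27005873988452}
[[ 2.78000e-01 -9.25000e-01 -2.60000e-01  2.28208e+02]
 [-9.61000e-01 -2.67000e-01 -7.40000e-02 -5.07632e+02]
 [-1.00000e-03  2.70000e-01 -9.63000e-01  3.83586e+02]
 [ 0.00000e+00  0.00000e+00  0.00000e+00  1.00000e+00]]
clock: 0.35
eef_pos: [243.8, -444.3, 204.9]
eef_rot: [-3.141, 0.0, 0.279]
wrist_force: [2.0, -0.7, -0.8]
finger_gap: 93.8
finger_force: 0.0
```

```bash
python3 -m handwheel '0.45 0.85 0 0 0; 0.45 0.85 0 0 0; 0.45 0.85 0 0 0; 0.45 0.85 0 0 0; 0.45 0.85 0 0 0; 0.45 0.85 0 0 0; 0.45 0.85 0 0 0; 0.45 0.85 0 0 0; 0.45 0.85 0 0 0; 0.45 0.85 0 0 0; 0.45 0.85 0 0 0; 0.45 0.85 0 0 0' && python3 -m handwheel '0.2 0.4 0 -0.3 0.3; 0 0 0 0 0.3; 0 0 0 0 0.3'; python3 -c "
from h import *
print(read_state()['wrist_force']);snap('wrist','w1')"
```

```text
clock: 1.35
eef_pos: [459.7, -35.5, 205.4]
eef_rot: [-3.142, 0.0, 0.281]
wrist_force: [0.5, -1.9, -0.4]
finger_gap: 93.9
finger_force: 0.0
clock: 1.6
eef_pos: [467.2, -21.0, 205.0]
eef_rot: [-3.141, 0.001, 0.257]
wrist_force: [-0.3, -0.3, -0.2]
finger_gap: 77.5
finger_force: 0.0
[-0.27972154 -0.32338391 -0.17037305]
```

View pics/w1.png

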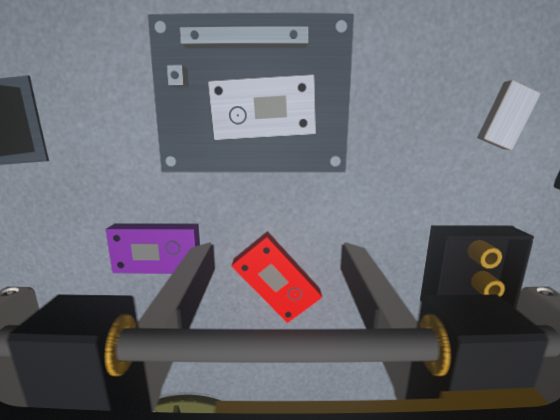

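The wrist view shows the plate with corners (149,15), (353,14), (344,171) and (161,172). The part's corners are (208,82), (315,75), (316,133) and (215,140), with the ring at (238,115). The red look-alike's far corner is at (267,234), just short of the plate.

Run:
```python
from h import *
s=load('w1')
L=dict(pl=[(85,110),(85,-110),(-85,-110),(-85,110)],pa=[(30,55),(30,-55),(-30,-55),(-30,55)])
print(fit(L['pl'],[at_z(s,*p,12) for p in [(149,15),(353,14),(344,171),(161,172)]]))
print(fit(L['pa'],[at_z(s,*p,36) for p in [(208,82),(315,75),(316,133),(215,140)]]))
t,a,_=fit(L['pl'],[at_z(s,*p,12) for p in [(149,15),(353,14),(344,171),(161,172)]])
R=np.array([[np.cos(a),np.sin(a)],[-np.sin(a),np.cos(a)]])
for n,p,z in[('rail',(181,44),34),('rail',(308,43),34),('block',(186,66),34),('block',(186,84),34),('mark',(238,115),36),('red',(267,234),24),('redl',(232,266),24),('purple',(199,228),24),('holes',(219,90),36)]:
    q=at_z(s,*p,z);print(n,q.round(1),(R@(q[:2]-t)).round(1))
```

```text
(array([564.8,  33.5]), 0.2553, [[0.5, 2.2], [0.9, -0.6], [-1.1, -2.1], [-0.3, 0.5]])
(array([555.4,  16.2]), 0.3201, [[0.5, -0.3], [0.5, 0.7], [-0.6, -0.7], [-0.4, 0.2]])
rail [595.4 113.   34. ] [49.7 69.2]
rail [628.6 -11.9  34. ] [ 50.2 -60. ]
block [576. 104.  34.] [28.6 65.4]
block [558.6 100.6  34. ] [11.  66.5]
mark [541.7  40.5  36. ] [-20.6  12.6]
red [415.8 -22.8  24. ] [-158.4  -16.9]
redl [363.5   9.1  24. ] [-200.9   27.2]
purple [402.3  58.5  24. ] [-151.    65.2]
holes [561.2  65.4  36. ] [ 4.6 31.7]
```

```bash
python3 -m handwheel '0.8 0.57 0 0 0.3; 0 0 -0.9 0 0.3; 0 0 -0.9 0 0.3; 0 0 -0.9 0 0.3; 0 0 -0.9 0 0.3; 0 0 -0.5 0 0.3; 0 0 -0.5 0 0.3; 0 0 0 0 0.3; 0 0 0 0 0.3'; python3 -c "
from h import *
print(read_state()['wrist_force'])"
```

```text
clock: 2.4
eef_pos: [498.8, 0.3, 21.4]
eef_rot: [-3.141, 0.001, 0.253]
wrist_force: [-0.1, -0.3, 0.7]
finger_gap: 65.7
finger_force: 0.0
[-0.14194111 -0.30137012  0.74996765]
```

```bash
python3 -m handwheel '0.145 0.038 0 0 0.3; 0.145 0.038 0 0 0.3; 0.145 0.038 0 0 0.3; 0.145 0.038 0 0 0.3; 0.145 0.038 0 0 0.3; 0.145 0.038 0 0 0.3; 0.145 0.038 0 0 0.3; 0.097 0.025 0 0 0.3; 0 0 0 0 0.3'; python3 -m handwheel '0.048 0.0125 0 0 0.3; 0.048 0.0125 0 0 0.3; 0 0 0 0 0.3';python3 -m handwheel '0.048 0.0125 0 0 0.3; 0 0 0 0 0.3'
```

```text
clock: 3.15
eef_pos: [544.6, 13.2, 21.4]
eef_rot: [3.141, -0.001, 0.255]
wrist_force: [-0.5, 1.1, -0.2]
finger_gap: 65.9
finger_force: 0.0
clock: 3.4
eef_pos: [547.8, 13.9, 21.4]
eef_rot: [-3.142, -0.0, 0.255]
wrist_force: [-0.7, -0.5, -0.0]
finger_gap: 66.0
finger_force: 0.0
clock: 3.57
eef_pos: [549.7, 14.4, 21.5]
eef_rot: [-3.142, -0.0, 0.255]
wrist_force: [-0.5, -0.5, -0.0]
finger_gap: 66.1
finger_force: 0.0
```

```bash
for i in 1 ; do python3 -m handwheel '0.024 0.006 0 0 0.3; 0 0 0 0 0.3' | sed -n 2,4p; python3 -m handwheel '0.024 0.006 0 0 0.3; 0 0 0 0 0.3'| sed -n 2,4p; python3 -m handwheel '0.024 0.006 0 0 0.3; 0 0 0 0 0.3'| sed -n 2,4p; done; python3 -c "
from h import *
snap('wrist','w2')"
```

```text
eef_pos: [550.3, 14.6, 21.4]
eef_rot: [-3.142, 0.001, 0.255]
wrist_force: [-4.0, -1.5, 1.9]
eef_pos: [550.3, 14.6, 21.3]
eef_rot: [-3.141, 0.003, 0.255]
wrist_force: [-10.8, -4.0, 5.8]
eef_pos: [550.3, 14.6, 21.2]
eef_rot: [-3.141, 0.006, 0.255]
wrist_force: [-17.0, -5.3, 11.1]
```

View pics/w2.png

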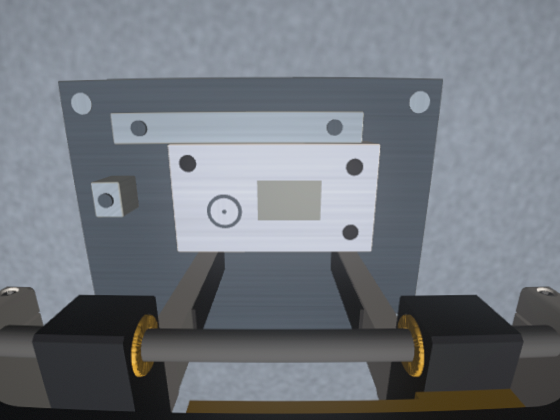

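The part now sits flush against the rail; its far edge runs along the rail front at row 144. The block at (115,197) is still about 30 mm off. I'll back off, go around to the -y end and push it toward the block.

```bash
python3 -m handwheel '-0.3 -0.08 0 0 0.3; 0 0 0.8 0 1; 0 0 0.2 0 1; 0.56 -0.54 0 0 1; 0.56 -0.54 0 0 1; 0.57 -0.53 0 0 1; 0 0 0 0 1; 0 0 0 0 1; 0 0 -0.5 0 1; 0 0 -0.5 0 1; 0 0 0 0 1; 0 0 0 0 1'
```

```text
clock: 5.12
eef_pos: [607.4, -51.7, 21.2]
eef_rot: [-3.141, 0.001, 0.255]
wrist_force: [0.4, 0.3, 0.8]
finger_gap: 0.4
finger_force: 0.0
```

```bash
python3 -m handwheel '-0.038 0.145 0 0 1; -0.038 0.145 0 0 1; -0.038 0.145 0 0 1; -0.038 0.145 0 0 1; -0.038 0.145 0 0 1; -0.025 0.097 0 0 1; -0.0125 0.048 0 0 1; 0 0 0 0 1'|sed -n 2,4p;  python3 -m handwheel '-0.0125 0.048 0 0 1; 0 0 0 0 1'|sed -n 2,4p;python3 -m handwheel '-0.0125 0.048 0 0 1; 0 0 0 0 1'|sed -n 2,4p
```

```text
eef_pos: [598.8, -17.1, 21.4]
eef_rot: [-3.141, 0.0, 0.255]
wrist_force: [0.1, 0.7, -0.3]
eef_pos: [598.4, -15.6, 21.4]
eef_rot: [-3.141, 0.0, 0.255]
wrist_force: [-0.5, 0.5, 0.4]
eef_pos: [597.9, -13.7, 21.4]
eef_rot: [-3.142, 0.0, 0.255]
wrist_force: [0.8, 0.0, -0.5]
```

```bash
for i in 1; do python3 -m handwheel '-0.009 0.036 0 0 1; 0 0 0 0 1'|sed -n 2,4p;  python3 -m handwheel '-0.009 0.036 0 0 1; 0 0 0 0 1'|sed -n 2,4p;python3 -m handwheel '-0.009 0.036 0 0 1; 0 0 0 0 1'|sed -n 2,4p;python3 -m handwheel '-0.006 0.024 0 0 1; 0 0 0 0 1'|sed -n 2,4p; done; python3 -c "
from h import *
snap('scene','s3')
a=load('s3')['im'][185:300,250:380];a=cv2.resize(a,None,fx=5,fy=5,interpolation=cv2.INTER_CUBIC)[:,:,::-1]
cv2.imwrite('pics/c3.png',a)"
```

```text
eef_pos: [597.5, -12.3, 21.4]
eef_rot: [-3.141, 0.0, 0.255]
wrist_force: [-0.7, -0.3, 0.7]
eef_pos: [597.1, -10.8, 21.4]
eef_rot: [-3.141, 0.0, 0.255]
wrist_force: [-0.5, -1.1, 0.7]
eef_pos: [597.3, -10.6, 21.6]
eef_rot: [3.14, -0.001, 0.255]
wrist_force: [2.6, -9.3, -1.7]
eef_pos: [597.4, -10.4, 21.8]
eef_rot: [3.138, -0.001, 0.254]
wrist_force: [4.6, -14.6, -1.9]
```

View pics/c3.png

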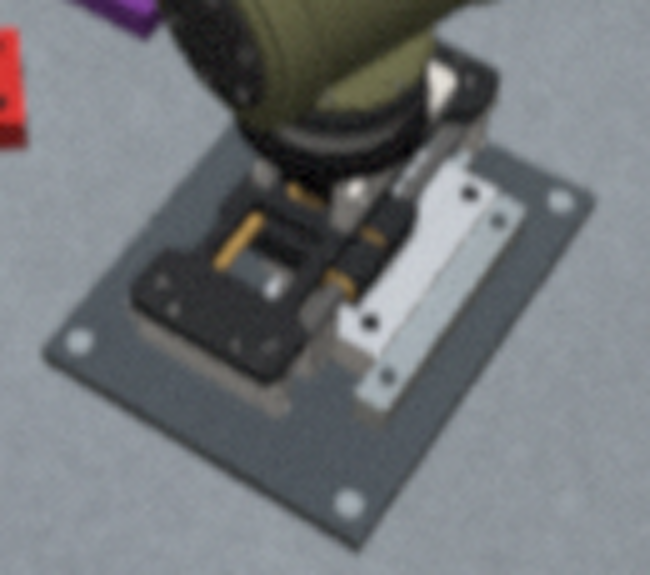

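```bash
python3 -m handwheel '0.1 -0.4 0 0 1; 0 0 1 0 0.4; 0 0 1 0 0.4; -0.9 0.25 0 0 0.4; -0.9 0.25 0 0 0.4; 0 0 0 0 0.4; 0 0 0 0 0.4; 0 0 0 0 0.4'; python3 -c "
from h import *
snap('wrist','w4');s=load('w4')
a,yaw=np.array([564.8,34.5]),.2555
R=np.array([[np.cos(yaw),-np.sin(yaw)],[np.sin(yaw),np.cos(yaw)]])
for p in [(50,70),(50,-60),(30,70),(10,70),(50,-40),(14,42)]: print(p,(R@p+a).round(1),proj(s,np.append(R@p+a,35)).round(1))"
```

```text
clock: 7.5
eef_pos: [529.3, -4.5, 102.0]
eef_rot: [3.141, -0.001, 0.255]
wrist_force: [0.9, -0.1, 0.4]
finger_gap: 43.7
finger_force: 0.0
(50, 70) [595.5 114.9] [143.7 103.4]
(50, -60) [628.3 -10.9] [317.7 102.5]
(30, 70) [576.1 109.8] [146.3 130.8]
(10, 70) [556.8 104.8] [149.  157.1]
(50, -40) [623.3   8.4] [290.8 102.4]
(14, 42) [567.7  78.7] [184.2 151.7]
```

View pics/w4.png

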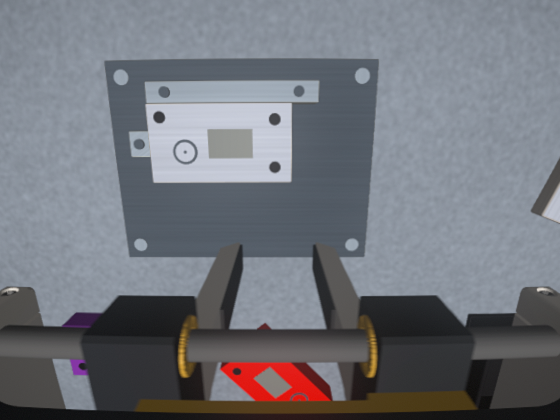

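The part is flush with the rail (row 103) and touches the block at (150,144). The ring is at (185.5,152), within 1 mm of where I expected it. Now to the gauge.

```bash
python3 -m handwheel '0 0 0.9 0 0.2; 0 0 0.9 0 0.2; -0.1 0.6 0.8 0 0.2; -0.2 0.9 0 0 0.2; -0.2 0.9 0 0 0.2; -0.2 0.9 0 0 0.2; -0.2 0.9 0 0 0.2; -0.2 0.9 0 0 0.2; -0.2 0.9 0 0 0.2; -0.2 0.9 0 0 0.2; -0.2 0.9 0 0 0.2' && python3 -m handwheel '-0.15 0.5 0 0 0.2; 0 0 0 0 0.2; 0 0 0 0 0.2' ; python3 -c "
from h import *
s=load('w4');print('mark',at_z(s,185.5,152,36))
snap('wrist','w5');s=load('w5')
for p in [(463,327,159)]: print(p,proj(s,p).round(1))"
```

```text
clock: 8.47
eef_pos: [460.8, 309.5, 205.4]
eef_rot: [-3.141, -0.0, 0.254]
wrist_force: [1.3, 0.4, 1.1]
finger_gap: 75.2
finger_force: 0.0
clock: 8.72
eef_pos: [454.9, 328.3, 205.0]
eef_rot: [3.141, 0.0, 0.256]
wrist_force: [0.5, 0.4, -0.3]
finger_gap: 75.0
finger_force: 0.0
mark [567.89619518  77.37319103  36.        ]
(463, 327, 159) [280.2 222.3]
```

View pics/w5.png

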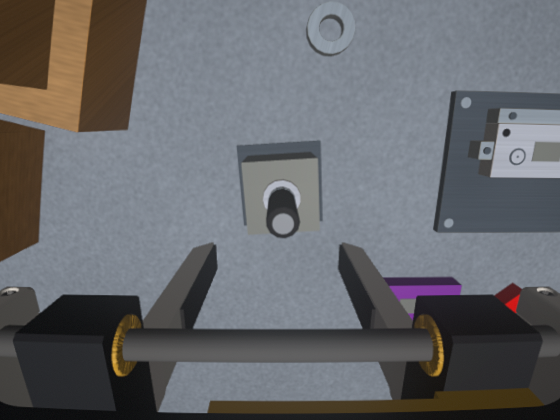

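The gauge top is at (283,224), within about 1 mm of the estimate, so its axis is at about (462,326). I'll go down and grip it.

```bash
python3 -m handwheel '0.175 -0.065 0 0 0.2; 0 0 0 0 0.2; 0 0 -0.7 0 0.2; 0 0 -0.7 0 0.2; 0 0 -0.7 0 0.2; 0 0 -0.5 0 0.2; 0 0 0 0 0.2; 0 0 0 0 0.2' | head -4; python3 -m handwheel '0 0 0 0 1; 0 0 0 0 1; 0 0 0 0 1; 0 0 0 0 1; 0 0 0 0 1; 0 0 0 0 1; 0 0 0 0 1; 0 0 0 0 1; 0 0 0 0 1' 25
```

```text
clock: 9.43
eef_pos: [462.0, 324.1, 101.5]
eef_rot: [3.141, 0.001, 0.253]
wrist_force: [0.7, -0.6, 1.5]
clock: 10.18
eef_pos: [461.6, 324.9, 101.5]
eef_rot: [-3.141, -0.0, 0.255]
wrist_force: [0.3, 0.3, 0.5]
finger_gap: 25.7
finger_force: 25.0
```

```bash
python3 -m handwheel '0 0 0.4 0 1; 0 0 0.7 0 1; 0 0 0.7 0 1; 0 0 0.7 0 1; 0 0 0 0 1; 0 0 0 0 1'; python3 -m handwheel '0.2 -0.48 0 0 1; 0.35 -0.8 0 0 1; 0.35 -0.8 0 0 1; 0.35 -0.8 0 0 1; 0.35 -0.8 0 0 1; 0.35 -0.8 0 0 1; 0.35 -0.8 0 0 1; 0.25 -0.6 0 0 1; 0.1 -0.3 0 0 1; 0 0 0 0 1; 0 0 0 0 1; 0 0 0 0 1'
```

```text
clock: 10.68
eef_pos: [461.9, 325.0, 202.3]
eef_rot: [-3.141, -0.002, 0.255]
wrist_force: [-0.7, -0.5, -2.5]
finger_gap: 25.8
finger_force: 25.0
clock: 11.68
eef_pos: [567.1, 78.8, 200.8]
eef_rot: [-3.141, 0.001, 0.256]
wrist_force: [-0.5, -1.0, -1.8]
finger_gap: 25.4
finger_force: 25.0
```

```bash
python3 -m handwheel '0.015 -0.03 -0.4 0 1; 0 0 -0.7 0 1; 0 0 -0.5 0 1; 0 0 -0.15 0 1; 0 0 0 0 1; 0 0 0 0 1'
python3 - <<'E'
from h import *
out=[]
for n,f in (('wrist','w6'),('side','s6'),('scene','c6')):
    snap(n,f);s=load(f);u,v=proj(s,(567.8,77.5,36));print(n,u,v)
    h,w,k=(75,75,5) if n=='wrist' else (30,32,10)
    u0,v0=int(u)-w//2 if n!='wrist' else int(u)-37,int(v)-h*2//3;v0=max(v0,0)
    a=cv2.resize(s['im'][v0:v0+h,u0:u0+w],(390,400) if n=='wrist' else (390,366),interpolation=cv2.INTER_CUBIC)
    print(n,u0,v0);out.append(cv2.copyMakeBorder(a,0,400-a.shape[0],0,0,0))
top=np.hstack(out[:2]); 
im=cv2.resize(np.hstack(out),(1170*2//3,400*2//3)) if 0 else np.hstack([cv2.resize(o,(266,273)) for o in out])
cv2.imwrite('pics/v6.png',im[:,:,::-1])
E
```

```text
clock: 12.18
eef_pos: [568.4, 77.2, 132.4]
eef_rot: [3.142, -0.001, 0.256]
wrist_force: [0.4, 0.4, -1.2]
finger_gap: 25.8
finger_force: 25.0
wrist 275.51689325204654 214.14150516413943
wrist 238 164
side 253.91312020548926 230.64706253209104
side 237 210
scene 328.971382280086 223.4520013567345
scene 312 203
```

View pics/v6.png

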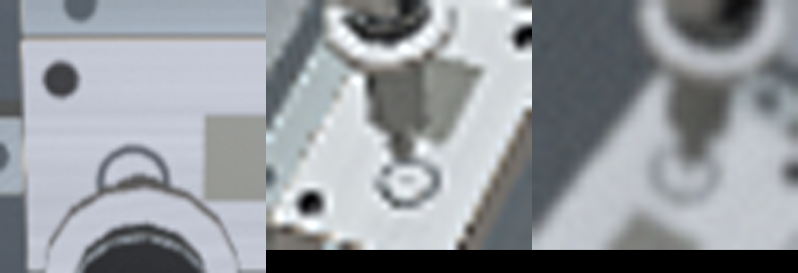

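Run:
```python
from h import *
from scipy.optimize import least_squares
S,C=load('s6'),load('c6')
# relative tip minus ring in pixels
f=lambda P,a,b:np.r_[proj(S,P)-a,proj(C,P)-b]
r=np.array([567.8,77.5,36]);rs,rc=proj(S,r),proj(C,r)
ds=np.array([253.6-254.2,229.2-231.8]);dc=np.array([331-330.4,222.2-223.8])
q=least_squares(lambda P:f(P,rs+ds,rc+dc),r);print('tip-ring',q.x-r,q.fun)
print(at_z(S,254.2,231.8,36),at_z(C,330.4,223.8,36),at_z(load('w6'),238+132/266*75,164+180/273*75,36))
```

```text
tip-ring [ 1.66198479 -0.72817844  8.88443241] [ 0.02909197 -0.00183288  0.02554278  0.00262001]
[564.80694225  80.15770387  36.        ] [570.68163734  79.31606711  36.        ] [568.36312389  77.92693149  36.        ]
```

The tip stands 9–10 mm above the ring and less than 2 mm off its centre. I'll lower it and feel for contact.

```bash
python3 -m handwheel '-0.03 0.01 -0.05 0 1; 0 0 -0.05 0 1; 0 0 -0.05 0 1; 0 0 -0.05 0 1; 0 0 0 0 1; 0 0 0 0 1'|sed -n 2,4p; python3 -m handwheel '0 0 -0.04 0 1; 0 0 -0.04 0 1; 0 0 0 0 1; 0 0 0 0 1'|sed -n 2,4p; python3 -m handwheel '0 0 -0.04 0 1; 0 0 -0.04 0 1; 0 0 0 0 1; 0 0 0 0 1'|sed -n 2,4p
```

```text
eef_pos: [567.0, 76.8, 123.3]
eef_rot: [-3.142, 0.0, 0.255]
wrist_force: [0.0, -0.5, -1.7]
eef_pos: [567.1, 76.8, 120.3]
eef_rot: [3.142, -0.0, 0.255]
wrist_force: [0.4, -0.3, -0.8]
eef_pos: [567.1, 76.9, 117.1]
eef_rot: [3.142, -0.0, 0.255]
wrist_force: [-0.0, -0.3, 0.9]
```

```bash
python3 -m handwheel '0 0 -0.04 0 1; 0 0 0 0 1; 0 0 0 0 1; 0 0 0 0 1; 0 0 0 0 1; 0 0 0 0 1'
python3 - <<'E'
from h import *
f=[]
for i in range(4):
    snap('side','s7'); f.append(read_state()['wrist_force'][2])
print(np.mean(f))
# part registration: top-face shift between pre-press and now in scene and side images (phase correlation on ring/part area)
for a,n,(u,v) in (('s6','side',(254,231)),):
    snap(n,'x7');A,B=[cv2.cvtColor(load(k)['im'][190:230,255:290],cv2.COLOR_RGB2GRAY).astype(np.float32) for k in (a,'x7')]
    print(cv2.phaseCorrelate(A,B,cv2.createHanningWindow(A.shape[::-1],cv2.CV_32F)))
s=load('w6');snap('wrist','w7');t=load('w7')
# label corner/hole on part in wrist: dark hole left-far
for k in (s,t):
    g=cv2.cvtColor(k['im'],cv2.COLOR_RGB2GRAY).astype(float);p=proj(k,(576.5,98,36))
    u0,v0=int(p[0])-12,int(p[1])-12;c=255-g[v0:v0+24,u0:u0+24];c=np.where(c>150,c,0);yy,xx=np.mgrid[:24,:24]
    print(p,(c>0).sum(),at_z(k,u0+(c*xx).sum()/c.sum(),v0+(c*yy).sum()/c.sum(),36))
E
```

```text
clock: 14.0
eef_pos: [567.1, 76.8, 115.5]
eef_rot: [3.142, -0.0, 0.255]
wrist_force: [0.5, -0.2, 1.5]
finger_gap: 25.6
finger_force: 25.0
1.8949244010350257
((-0.03845120043676431, 0.019974647462607464), 1.05126244922479)
[255.84816095 199.56681257] 29 [585.12012321 104.08326236  36.        ]
[254.49365432 202.53603445] 19 [586.10969475 101.32721425  36.        ]
```

Run:
```python
from h import *
P=at_z(load('w6'),255,185.4,36)
for n in ('w4','w6','w7'):
    k=load(n);g=cv2.cvtColor(k['im'],cv2.COLOR_RGB2GRAY).astype(float);p=proj(k,P)
    u0,v0=int(p[0])-9,int(p[1])-9;m=(g[v0:v0+19,u0:u0+19]<110);yy,xx=np.nonzero(m)
    print(n,m.sum(),at_z(k,u0+xx.mean(),v0+yy.mean(),36).round(1))
```

```text
w4 99 [588.7 101.7  36. ]
w6 66 [588.8 102.   36. ]
w7 77 [588.7 102.1  36. ]
```

The part hasn't moved (its hole is at the same place within 0.4 mm). The tip is about 7 mm in at roughly 3.5 N, and everything is still, so I'm handing it in.

```bash
python3 -c "
from cell import *
print(sign_off())"
```

```text
the job is handed in; nothing more can be done
None
```

The part is against both stops and the gauge is held upright on the engraved ring, by measurement about 7 mm pressed in at roughly 3.5 N; I handed the job in at about 14 s, and no verdict came back.

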